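# Bead box: seat the nested lids, lift off the outer lid

## Robot

A 7-joint arm with a two-finger parallel gripper is mounted at the origin on the work surface. World frame = base frame: x ahead of the robot, y to its left, z up, the work surface at z = 0. Lengths are in m, angles in rad, forces in N, time in s.
With the tool pointing down it reaches from about 0.4 to 0.875 m from the base axis. Payload 19.3 kg.
Tool frame: the origin (TCP) lies at the very end of the fingers, on their centre line; the grasp point (between the pads) lies 19 mm behind it; x points along the fingers, y is the direction in which the jaws open and shut, and the axes are right-handed (so a half turn about x gives the same grasp; the last joint's range is limited). The gripper opens to 85 mm and grips with 20 to 120 N. Pads are 22 mm wide; open, the fingers measure 114 mm over their backs; the gripper's body (76 mm by 85 mm) begins 54 mm behind the grasp point. The pads swing forward as they close: fully open they stand 13 mm farther back than shut.
Start: joints at [-1.173, 0.521, -0.036, 1.599, 0.021, 1.021, -0.113], TCP at [0.282, 0.558, 0.231] pointing down, gripper open.
Joint ranges: [-2.91, 2.91], [-0.3, 2.13], [-1.5, 1.42], [0.17, 2.43], [-1.26, 4.41], [0.16, 1.93], [-2.52, 2.52]. Speed limits (rad/s): [1.89, 1.89, 2.39, 2.39, 3.01, 3.01, 3.01].

## Interface

Orientations are given as [roll, pitch, yaw] about the fixed x, y, z axes, in that order (R = Rz(yaw) Ry(pitch) Rx(roll)).
In Python, from workcell import bot, grab_frame, job_done gives the robot as it stands.
- The arm moves only by the shell command python3 -m pendant 'ROWS' [OPENING] [FORCE]. ROWS is JSON, a list of rows, each a list of 4 numbers: the shift along the tool's x, y, z in mm, then the turn about the tool's x in degrees. A call has 1 to 12 rows; each row shifts and turns the commanded pose from where the row before left it, along the tool's axes as they then stand; what a row does not reach is not made up. A row lasts 1/8 s, in which the tool goes at most 62.5 mm and 10.7 degrees, less where a joint would pass 70% of its speed; a pose out of reach is approached as far as the arm can. A call is refused whole if a number of a shift passes 62.5 or a number of a turn 10.7, either way. A call with a gripper value outside its range is refused whole. OPENING is the opening, from -1 (shut) to 1 (fully open), set as the call begins (- or left out, the last holds). The fingers move at their own pace and stop on an object; FORCE is the grip in N (left out, the last holds). Time passes only in rows, so rows that do not move let the fingers close. It gives the time, the measured TCP pose, the force and the opening at its end, in the units of the state.
- bot.observe(): the state, without advancing time (a new reading comes with each control period).
- grab_frame(name): name is "side" or "top" or "wrist"; returns a dict with "img" (480x640x3 uint8, red, green, blue), "fovy" (degrees; the focal length in pixels is half the picture's height over the tangent of half this angle, whatever the lens; pixels are square), "cx", "cy" (the principal point, pixels), "R" (3x3) and "t" (3): a world point X has camera coordinates R X + t. Camera axes: x right, y down, z forward; pixel columns grow to the right and rows downward; lengths in m; the calibration is good to about 2 mm. A picture is of the moment at which its call begins. There is no depth.
- job_done(): hands the job in, once; it reports no verdict.
The state is a dict: "clock": time; "qpos": joint angles; "qd": joint speeds; "joint_efforts": joint torques, N m; "position": TCP position; "tool_rot": TCP orientation; "force": force on the tool from outside, world axes, zero at the start; "moment": the same for the moment, N m; "grip_width": finger opening in m.
Only numpy, scipy, OpenCV 4.12 (cv2) and the standard library are available. Lean on these libraries where they do the work, as an engineer would, in place of code of your own. Each camera call takes 0.05 s, during which the arm holds its last target.

## Task

Swing the bead box's upright carry handle down to its far side until it snaps home against its end stop. Then take the nested pair of lids off the grey display block by the inner lid's exposed rim and lower the pair gently onto the box, without dropping it, until the inner lid sits fully home in the mouth. Finally raise the outer lid alone by its top grip, straight up at least 10 cm above where it sat, and finish while still holding it there over the box, level and still, with the inner lid left seated untouched and the other things on the counter left where they are.

Things in the scene. Friction and masses are not known exactly. Their poses are not given: they have to be found in the camera images.
- bead_box: open aluminium bead box on a rubber foot, fixed; 56 (x) x 130 (y, long side) x 70 high; walls 3.5, mouth 49 x 123, open upward. Origin: centre of the underside; z up. The handle folds to its +x (far) side. Pivots and handle arms stand out to y = +-85. Inner lid seated: its rim rests on the walls, its origin is 56 above the counter, its long side along the box's y, either way round
- bail (a joint): carry handle of the box (steel arms, wooden grip bar), hinged about the box's y; 0 = upright over the mouth, 1.65 rad = folded down to the box's +x side against its end stop; least -0.4. Friction holds it near upright; left past 0.9 it sinks until a sprung detent catches it at about 1.05; the detent resists (1 to 2 N at the bar) up to 1.4, then snaps it to the stop
- bail_bar (a point): centre of the handle's grip bar: round wood, 14 diameter, 90 long, parallel to the box's y; 100 from the hinge line. The bar turns with the handle. Origin on the bar's axis; at joint 0 it is 145 above the counter, at the end stop 37
- bail_hinge (a point): point on the hinge line at the middle of the box, 45 above the counter; axes as the box's
- block: grey fabric display block, fixed, 46 (x) x 110 (y) x 32 high, which carries the lids at the start. Origin: centre of the underside
- inner_lid: inner lid, aluminium, 140 g: plug 43 (x) x 117 (y), 14 high (lowest 6 mm 36 x 110) under a rim slab 66 (x) x 134 (y), at 14 to 26 above the origin. Origin: centre of the plug's underside. The middle 70 mm of the rim's long edges is bare: pinch it there across x. At the start it lies on the block, origin 32 above the counter, along the block's y within 0.06 rad
- outer_lid: outer lid, wood, 120 g, loose over the inner lid (2 mm play): plate 5 thick, 146 long (y), 76 wide (x) at both ends, 54 wide over the middle 70 mm; skirts 9 deep, 3 thick around the ends. On top a solid grip bar 13 (x) x 64 (y), from 5 to 33 above the origin. Origin: centre of the plate's underside, 26 above the inner lid's origin when nested
- spool: thread spool, 32 dia x 42 high mm; bystander, loose, origin at its underside: leave it alone
- bead_jar: amber glass jar, 52 dia x 70 high mm; bystander, loose, origin at its underside: leave it alone
- dish: white ceramic dish, 72 dia x 26 high mm; bystander, loose, origin at its underside: leave it alone
- ring_cone: wooden ring cone, 44 dia x 75 high mm; bystander, loose, origin at its underside: leave it alone
- brush: small brush, 160 long, lying along its x, sizes in mm; bystander, loose: leave it alone
- bangle: brass bangle lying flat, 68 outer dia x 12 high mm; bystander, loose, origin at its underside: leave it alone
- polish: white polish bottle, 40 dia x 90 high mm; bystander, loose, origin at its underside: leave it alone
Things that resemble listed ones, but are neither listed nor needed, are in the scene too. What is shaped like the bead_box but green is not meant. Leave any turquoise look-alike of the block alone.

How it is judged:
By the outcome, as a careful person would: the job done as asked, in the order asked, and still so for the second after the job is handed in, while the arm keeps its last pose, push and grip.
It also fails if it takes over 72 s, if anything falls off the work surface, if the arm or the gripper's body presses on something with over 40 N, if the wrist force passes 120 N, or if a joint passes its speed limit or range.

## Working session

There is one attempt and no reset: what is moved stays moved. The work goes in short steps, Python scripts to look and compute and a shell command to move; the robot and the scene stay as the last step left them, time stands still between calls to the robot, and variables do not carry over. Pictures are saved under pics/ and viewed, and the job is handed in when it is done.

```bash
mkdir -p pics; ls
python3 - <<'E'
from workcell import bot, grab_frame
import cv2,json
s=bot.observe(); print(s)
for n in ["side","top","wrist"]:
    f=grab_frame(n); cv2.imwrite(f"pics/{n}0.png",f["img"][:,:,::-1]); print(n,f["fovy"],f["cx"],f["cy"],f["R"],f["t"])
E
```

```text
pics
{'clock': 0.0, 'qpos': array([-1.17318376,  0.52201401, -0.03633427,  1.59997351,  0.02120518,
        1.02110562, -0.11285234]), 'qd': array([ 7.60369086e-04,  1.01065161e-03,  2.43424924e-03,  4.52868548e-05,
        1.51956474e-03, -2.29263994e-03, -9.79615008e-04]), 'joint_efforts': array([ 2.26855380e-03, -9.27085018e+01,  1.98042266e+00, -3.69927835e+01,
        1.78191124e-02,  8.23766546e-03, -6.22811967e-05]), 'position': array([0.28171807, 0.55754401, 0.23073801]), 'tool_rot': array([-1.49885567,  1.56968101, -1.9667225 ]), 'force': array([ 0.25654233, -0.04097514,  0.06897395]), 'moment': array([-0.00345793,  0.00544999, -0.0230411 ]), 'grip_width': 0.08512961812737357}
side 42.23344400169195 323.37132418679545 244.58757603246787 [[ 0.71237574 -0.70175366 -0.00791261]
 [-0.36318188 -0.3589847  -0.85978422]
 [ 0.60051622  0.61536314 -0.5105962 ]] [-0.33632534  0.25920783  1.1979896 ]
top 52.934055487350314 324.86981603688554 234.57830322926236 [[-5.71538031e-03 -9.99983325e-01  8.26739929e-04]
 [-9.80519632e-01  5.44180649e-03 -1.96345713e-01]
 [ 1.96337940e-01 -1.93282515e-03 -9.80534384e-01]] [0.01613779 0.48872535 1.0975163 ]
wrist 68.19109430272215 324.25457462062457 242.6417883907725 [[ 4.50043840e-01  8.93006285e-01 -5.62254865e-04]
 [ 8.49750297e-01 -4.28050587e-01  3.07728984e-01]
 [ 2.74563244e-01 -1.38969310e-01 -9.51473886e-01]] [-0.62464985 -0.04206595  0.37911565]
```

View pics/top0.png

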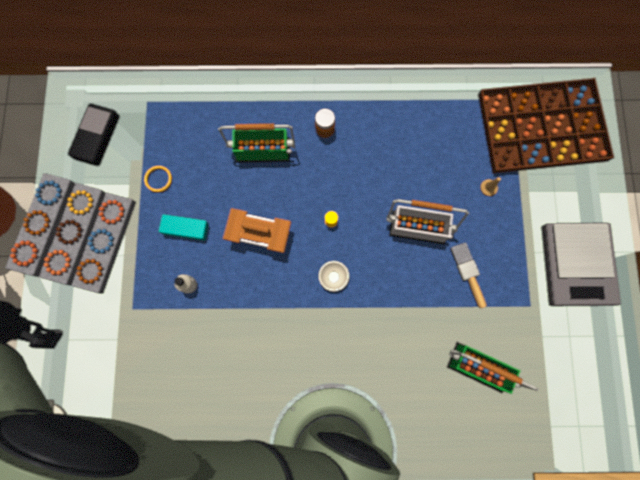

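View pics/side0.png

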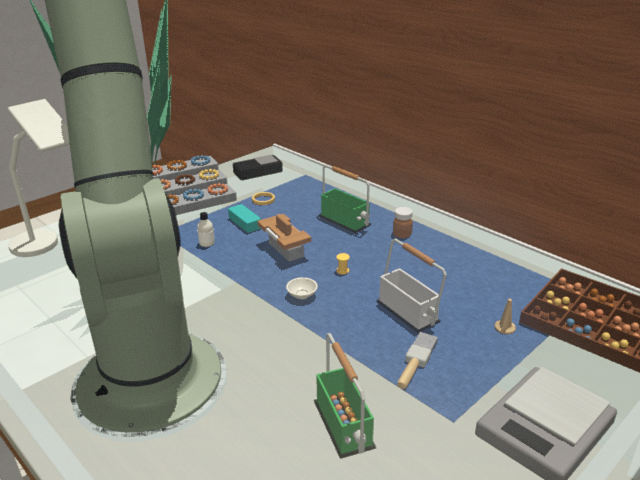

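View pics/wrist0.png

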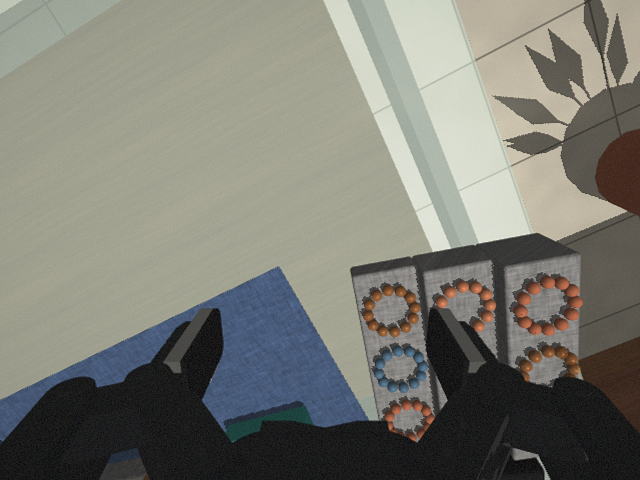

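The top view shows the bare-aluminium box at about (423,221). The two green box look-alikes are at (260,143) and (486,367), so they are excluded by colour. The lids are on the grey block at (258,231), and the turquoise block at (184,227) is a look-alike. I'll confirm this in an enlarged crop.

Run:
```python
import cv2,numpy as np
a=cv2.imread("pics/top0.png"); b=cv2.imread("pics/side0.png")
def c(im,x,y,w,h,W,H): return cv2.resize(im[y:y+h,x:x+w],(W,H),interpolation=cv2.INTER_CUBIC)
cv2.imwrite("pics/ct.png",np.hstack([c(a,375,180,100,75,400,300),c(a,210,195,100,75,400,300)]))
cv2.imwrite("pics/cs.png",np.hstack([c(b,360,225,100,110,400,440),c(b,240,190,100,110,400,440)]))
```

```text
(no output)
```

View pics/ct.png

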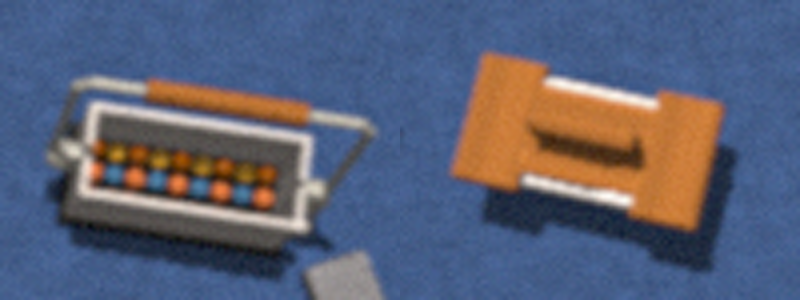

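View pics/cs.png

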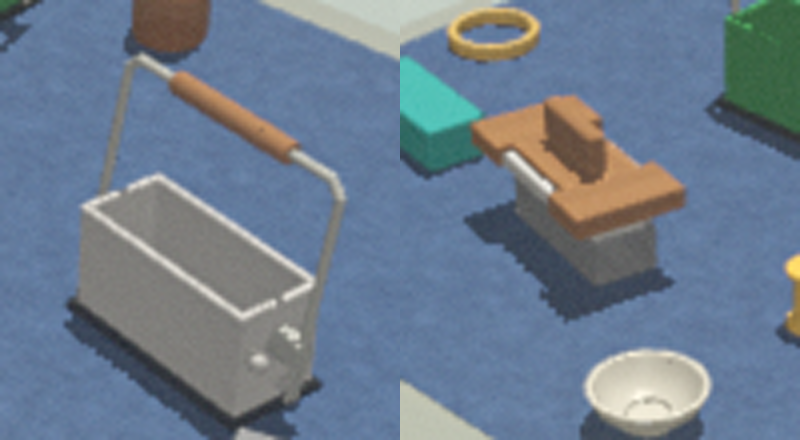

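```bash
cat > h.py <<'E'
import numpy as np
from scipy.optimize import least_squares
from scipy.spatial.transform import Rotation as Ro
def K(f):
    F=240/np.tan(np.radians(f["fovy"])/2); return F
def proj(f,X):
    c=np.atleast_2d(X)@f["R"].T+f["t"]; F=K(f)
    return np.c_[f["cx"]+F*c[:,0]/c[:,2], f["cy"]+F*c[:,1]/c[:,2]]
def ray(f,u,v,z):
    F=K(f); d=f["R"].T@np.array([(u-f["cx"])/F,(v-f["cy"])/F,1]); o=-f["R"].T@f["t"]
    return o+d*(z-o[2])/d[2]
def place(p,L):  # p=x,y,yaw ; L local pts
    c,s=np.cos(p[2]),np.sin(p[2]); L=np.asarray(L,float)
    return np.c_[p[0]+c*L[:,0]-s*L[:,1],p[1]+s*L[:,0]+c*L[:,1],L[:,2]]
def fit(obs,p0):  # obs list of (frame, local pts, pixels)
    r=lambda p: np.concatenate([(proj(f,place(p,L))-np.asarray(px)).ravel() for f,L,px in obs])
    s=least_squares(r,p0,loss='soft_l1'); return s.x,r(s.x).reshape(-1,2)
def rect(w,l,z): # order +x+y, +x-y, -x-y, -x+y
    return np.array([[w/2,l/2,z],[w/2,-l/2,z],[-w/2,-l/2,z],[-w/2,l/2,z]])
E
python3 - <<'E'
from h import *
from workcell import bot,grab_frame
T=grab_frame("top");S=grab_frame("side")
np.set_printoptions(precision=4,suppress=True)
box=rect(.056,.130,.070)
t=[(397,205.5),(453.3,214.5),(450.8,238),(394.5,228.8)]
s=[(400,269),(438.75,295.5),(420.75,304.5),(380.5,276.75)]
for n,o in [("both",[(T,box,t),(S,box,s)]),("top",[(T,box,t)]),("side",[(S,box,s)])]:
    p,r=fit(o,[.55,-.2,0]); print("box",n,p,r.tolist())
bar=np.array([[0,.045,.145],[0,-.045,.145]]); 
p,r=fit([(T,box,t),(S,box,s)],[.55,-.2,0])
print("bar proj upright",proj(T,place(p,bar)),proj(S,place(p,bar)))
lid=rect(.076,.146,.063)
t=[(231.25,208.25),(290.5,220.5),(284.5,252.5),(223,238.75)]
s=None
p,r=fit([(T,lid,t)],[.55,.2,0]); print("lid",p,r.tolist())
print("side proj lid",proj(S,place(p,lid)))
for n,u,v,z in [("spool",331,220,.042),("dish",333,277,.026),("jar",325,118,.07),("cone",490,187,0),("polish",187,288,0),("bangle",158,179,.01),("brushhead",466,262,0.01),("brushtip",458,246,0.01)]: print(n,ray(T,u,v,z))
E
```

```text
box both [ 0.5155 -0.2191 -0.1709] [[1.0957101176488209, -0.2586787228262608], [-0.42474439283716947, -0.4440831046604785], [-0.6406052266601705, -0.8941646516125843], [0.3622439538222011, -0.6773481847030496], [-0.962889097337893, 0.12175235931852058], [0.9501269792060043, 1.0858114624245445], [-0.9437041015488603, 1.283683997179196], [-0.8285975816529572, 0.40387540725077997]]
box top [ 0.5141 -0.2189 -0.1691] [[1.0022783592384599, 0.35420175401424103], [-0.49325052482691945, 0.0784713568992288], [-0.6676130161209244, -0.354549706002814], [0.3095240452249186, -0.04574554772881356]]
box side [ 0.5187 -0.2182 -0.1714] [[-0.36047242466696616, -0.5965575328798991], [1.4962756796050485, 0.2729796228353507], [-0.35525227731301356, 0.429701570323914], [-0.18565143625949077, -0.3486147896398393]]
bar proj upright [[410.519  210.1324]
 [451.2911 216.7008]] [[397.1058 247.987 ]
 [425.9991 266.5035]]
lid [ 0.4981  0.1723 -0.2163] [[-0.1294173767375355, -0.012722314208019725], [0.6390152339711221, 0.29300594544488945], [-0.6198968154042177, -0.6041940810717392], [0.12291171673521717, 0.2656978310684224]]
side proj lid [[281.8719 214.4798]
 [310.4669 237.7224]
 [283.527  246.3048]
 [256.104  221.9935]]
spool [ 0.5258 -0.0016  0.042 ]
dish [ 0.3901 -0.0054  0.026 ]
jar [0.7758 0.0114 0.07  ]
cone [ 0.619  -0.4053  0.    ]
polish [0.3682 0.3484 0.    ]
bangle [0.6414 0.4323 0.01  ]
brushhead [ 0.4266 -0.3294  0.01  ]
brushtip [ 0.4662 -0.3124  0.01  ]
```

```bash
cat >> h.py <<'E'
np.set_printoptions(precision=4,suppress=True)
def tool():
    from workcell import bot
    s=bot.observe(); R=Ro.from_euler('xyz',s["tool_rot"]).as_matrix(); return s,R
def go(target,yaw=None):
    """print shift in tool axes (mm) to world target, and turn (deg) about tool x to bring tool y to the yaw dir (mod pi)"""
    s,R=tool(); d=R.T@(np.array(target)-s["position"])*1000
    print("clock",s["clock"],"pos",s["position"],"jawdir yaw",np.degrees(np.arctan2(R[1,1],R[0,1])),"tilt",R[:,0],"F",s["force"],"w",s["grip_width"])
    print("shift tool mm",d)
    if yaw is not None:
        a=np.array([np.cos(yaw),np.sin(yaw),0]); l=R.T@a
        t=np.degrees(np.arctan2(l[2],l[1])); t=(t+90)%180-90; print("turn deg",t,"q7",s["qpos"][6])
E
python3 - <<'E'
from h import *
from workcell import bot,grab_frame
T=grab_frame("top");S=grab_frame("side");W=grab_frame("wrist")
s,R=tool();print(R); c=-W["R"].T@W["t"]; print("cam rel tcp in tool",R.T@(c-s["position"]),R.T@W["R"].T)
# fit bail
from scipy.optimize import minimize
p=np.array([.5155,-.2191,-.1709])
def bar(th,p): return place(p,[[.1*np.sin(th),y,.045+.1*np.cos(th)] for y in(.045,-.045)])
ot=np.array([(412,202),(452.5,208)]);os=np.array([(403,245.5),(434.25,263.75)])
r=lambda q:np.r_[(proj(T,bar(q[0],p))-ot).ravel(),(proj(S,bar(q[0],p))-os).ravel()]
q=least_squares(r,[0.1]);print(q.x,q.fun)
go([.49,.17,.231],-.2163); go([.45,-.21,.231],-.1709)
E
```

```text
[[-0.0001  0.4509  0.8926]
 [-0.0002  0.8926 -0.4509]
 [-1.     -0.0002  0.    ]]
cam rel tcp in tool [-0.1425 -0.0001 -0.0773] [[-0.0003 -0.3077  0.9515]
 [ 1.      0.0008  0.0006]
 [-0.0009  0.9515  0.3077]]
[0.2025] [-0.4715 -0.352  -0.423   0.1568  1.1539  0.5058 -1.0959  0.5161]
clock 0.4 pos [0.2818 0.5578 0.2312] jawdir yaw 63.19818834182098 tilt [-0.0001 -0.0002 -1.    ] F [0.5251 0.4019 0.8049] w 0.085211928353844
shift tool mm [   0.2413 -252.2644  360.6893]
turn deg 75.59126567902081 q7 -0.11277774042064835
clock 0.4 pos [0.2818 0.5578 0.2312] jawdir yaw 63.19818834182098 tilt [-0.0001 -0.0002 -1.    ] F [0.5251 0.4019 0.8049] w 0.085211928353844
shift tool mm [   0.3066 -609.4778  496.3306]
turn deg 72.99003732670613 q7 -0.11277774042064835
```

```bash
python3 -m pendant '[[0,-31.5,45,0],[0,-31.5,45,0],[0,-31.5,45,0],[0,-31.5,45,0],[0,-31.5,45,0],[0,-31.5,45,0],[0,-31.5,45,0],[0,-31.5,45,0],[0,0,0,10],[0,0,0,10],[0,0,0,10],[0,0,0,10]]' && python3 -m pendant '[[0,0,0,10],[0,0,0,10],[0,0,0,10],[0,0,0,5.5],[0,0,0,0]]'
python3 - <<'E'
from h import *
from workcell import bot,grab_frame
import cv2
go([.49,.17,.231],-.2163)
f=grab_frame("wrist");cv2.imwrite("pics/w1.png",f["img"][:,:,::-1])
E
```

```text
clock: 1.9
position: [0.4896, 0.1706, 0.2314]
tool_rot: [1.871, 1.571, 0.699]
force: [-0.3, 0.5, 0.2]
grip_width: 0.0854
clock: 2.52
position: [0.4895, 0.1707, 0.2313]
tool_rot: [1.083, 1.571, -0.702]
force: [0.6, 0.5, 1.1]
grip_width: 0.0853
clock 2.525 pos [0.4895 0.1707 0.2313] jawdir yaw -12.253542853246614 tilt [ 0.0001 -0.0001 -1.    ] F [0.562  0.454  1.0999] w 0.08530857742343513
shift tool mm [0.3221 0.6619 0.6133]
turn deg 0.13953391277340188 q7 -0.498655487991659
```

View pics/w1.png

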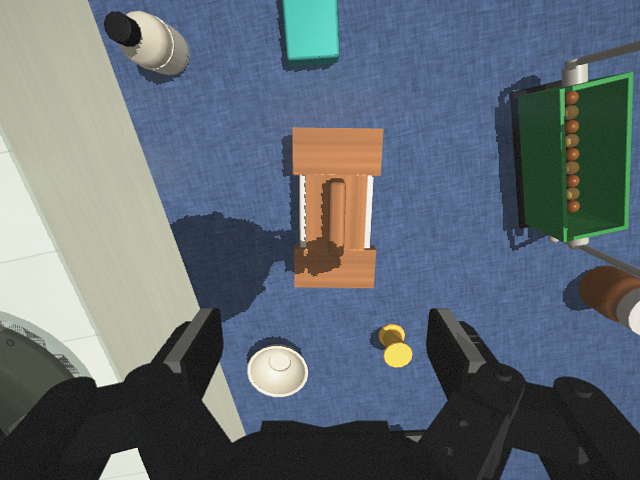

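Run:
```python
import cv2
a=cv2.imread("pics/w1.png"); cv2.imwrite("pics/w1c.png",cv2.resize(a[115:300,280:400],None,fx=3.2,fy=3.2,interpolation=cv2.INTER_CUBIC))
```

```text
(no output)
```

View pics/w1c.png

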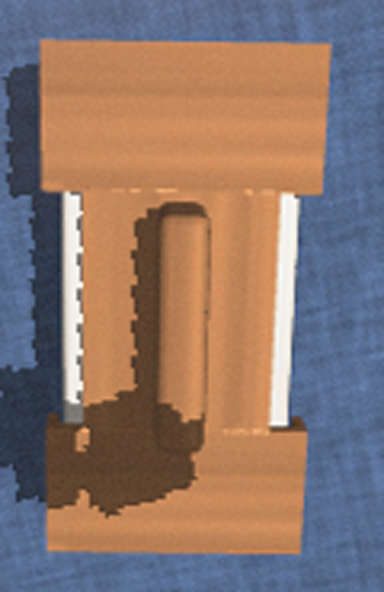

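Run:
```python
from h import *
from workcell import grab_frame
f=grab_frame("wrist")
c=lambda L:[(280+x/3.2,115+y/3.2) for x,y in L]
lid=rect(.076,.146,.063)
px=c([(331,43),(300,553),(48,550),(40,40)])
p,r=fit([(f,lid,px)],[.5,.17,-.2]); print(p,r.tolist())
# also edge-based inner rim: z=.058, x=+-.033
rim=np.array([[.033,.035,.058],[.033,-.035,.058],[-.033,-.035,.058],[-.033,.035,.058]])
print(proj(f,place(p,rim)), c([(297,192),(289,428),(64,415),(64,192)]))
bar=np.array([[0,.032,.091],[0,-.032,.091]]);print(proj(f,place(p,bar)),c([(185,205),(182,450)]))
go([p[0],p[1],.231],p[2])
```

```text
[ 0.5026  0.1737 -0.2229] [[0.06860352859149543, -0.06758589287579753], [0.18855235336138776, 0.1652966288722837], [-0.16452544813404302, 0.2730405125234938], [-0.0884309986702192, -0.24544676067675653]]
[[374.212  173.622 ]
 [370.1282 248.8209]
 [300.0107 248.0553]
 [299.2664 172.7418]] [(372.8125, 175.0), (370.3125, 248.75), (300.0, 244.6875), (300.0, 175.0)]
[[338.0772 182.0171]
 [336.2985 257.6278]] [(337.8125, 179.0625), (336.875, 255.625)]
clock 2.625 pos [0.4895 0.1706 0.2313] jawdir yaw -12.152524887084342 tilt [ 0.0001  0.     -1.    ] F [-0.086   0.3157 -0.0308] w 0.08525854697770116
shift tool mm [ 0.3226 12.2079 -5.7466]
turn deg 0.6167132318655888 q7 -0.4969537403820449
```

Run:
```python
from h import *
go([.505,-.205,.231],-.171)
```

```text
clock 2.625 pos [0.4895 0.1706 0.2313] jawdir yaw -12.152524887084342 tilt [ 0.0001  0.     -1.    ] F [-0.086   0.3157 -0.0308] w 0.08525854697770116
shift tool mm [  0.32    94.2324 363.9632]
turn deg -2.354946542947957 q7 -0.4969537403820449
```

```bash
python3 -m pendant '[[0,13.5,52,0],[0,13.5,52,0],[0,13.5,52,0],[0,13.5,52,0],[0,13.5,52,0],[0,13.5,52,0],[0,13.2,52,-2.4],[0,0,0,0]]' -1
python3 - <<'E'
from h import *
from workcell import bot,grab_frame
import cv2
go([.505,-.205,.231],-.171)
f=grab_frame("wrist");cv2.imwrite("pics/w2.png",f["img"][:,:,::-1])
E
```

```text
clock: 3.62
position: [0.5031, -0.2095, 0.2314]
tool_rot: [0.221, 1.569, -1.526]
force: [-0.0, 0.7, 0.8]
grip_width: -0.0
clock 3.625 pos [ 0.5031 -0.2095  0.2314] jawdir yaw -10.096774644468638 tilt [ 0.0001 -0.0015 -1.    ] F [-0.0151  0.6767  0.8111] w -4.7401150137140515e-05
shift tool mm [ 0.3672  1.0944 -4.8098]
turn deg -0.29922485968485546 q7 0.32328137180644884
```

View pics/w2.png

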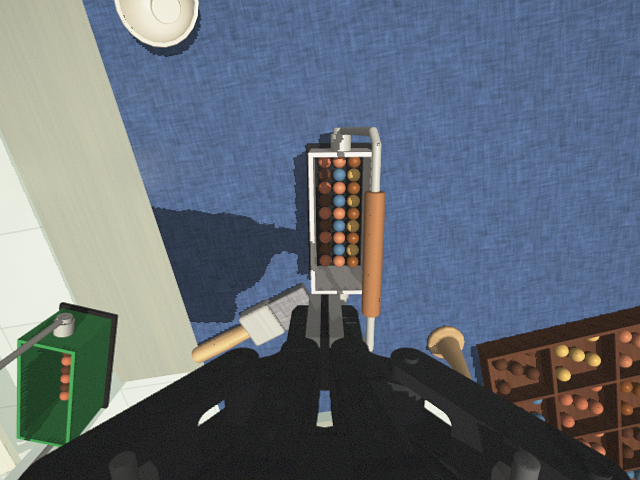

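Run:
```python
import cv2
a=cv2.imread("pics/w2.png"); cv2.imwrite("pics/w2c.png",cv2.resize(a[120:320,290:410],None,fx=3,fy=3,interpolation=cv2.INTER_CUBIC))
```

```text
(no output)
```

View pics/w2c.png

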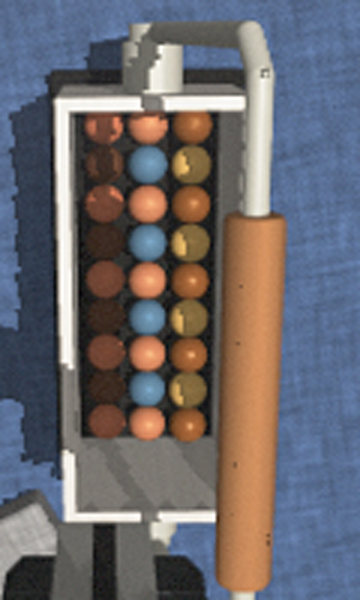

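Run:
```python
from h import *
from workcell import grab_frame
f=grab_frame("wrist")
c=lambda L:np.array([(290+x/3,120+y/3) for x,y in L])
o=rect(.056,.13,.07);i=rect(.049,.123,.07)
L=np.array([o[3],o[2],i[3],i[2]])
p,r=fit([(f,L,c([(55,97),(66,521),(74,110),(77.5,511)]))],[.515,-.219,-.17]); print(p,r.tolist())
print((proj(f,place(p,o))-[290,120])*3)
def bar(th): return place(p,[[.1*np.sin(th),y,.045+.1*np.cos(th)] for y in(.045,-.045)])
ob=c([(256,213),(244,590)])
q=least_squares(lambda q:(proj(f,bar(q[0]))-ob).ravel(),[0.2]);print(q.x,q.fun)
th=q.x[0]
loc=lambda x,y,z:place(p,[[x,y,z]])[0]
print("bar centre",loc(.1*np.sin(th),0,.045+.1*np.cos(th)))
go(loc(-.012,0,.125),p[2])
```

```text
[ 0.5199 -0.2155 -0.1663] [[0.9961826235191893, -0.17615035290654646], [0.101561733082292, 0.2877537398499612], [-1.0594637846141381, -0.22103975365877204], [-0.07961995833875335, 0.22389030769733154]]
[[260.0744  94.9728]
 [244.2577 520.6929]
 [ 66.3047 521.8633]
 [ 57.9885  96.4715]]
[0.1771] [ 0.1229 -0.461  -0.4674 -3.1772]
bar centre [ 0.5373 -0.2184  0.1434]
clock 3.725 pos [ 0.5038 -0.2054  0.2311] jawdir yaw -9.898512574133534 tilt [-0.0003  0.0003 -1.    ] F [ 0.3134  0.6795 -0.528 ] w -6.791315664138964e-05
shift tool mm [106.1329   5.6511   7.2535]
turn deg -0.3699445255609817 q7 0.3199100875670497
```

```bash
cat >> h.py <<'E'
def snap(cam,name,box=None,s=1):
    from workcell import grab_frame
    import cv2,pickle
    f=grab_frame(cam); pickle.dump(f,open(f"pics/{name}.pkl","wb")); a=f["img"][:,:,::-1]
    if box: x,y,w,h=box; a=a[y:y+h,x:x+w]
    cv2.imwrite(f"pics/{name}.png",cv2.resize(a,None,fx=s,fy=s,interpolation=cv2.INTER_CUBIC)); return f
def load(name):
    import pickle; return pickle.load(open(f"pics/{name}.pkl","rb"))
E
python3 - <<'E'
from h import *
snap("wrist","w3",(290,120,120,200),3)
E
```

```text
(no output)
```

View pics/w3.png

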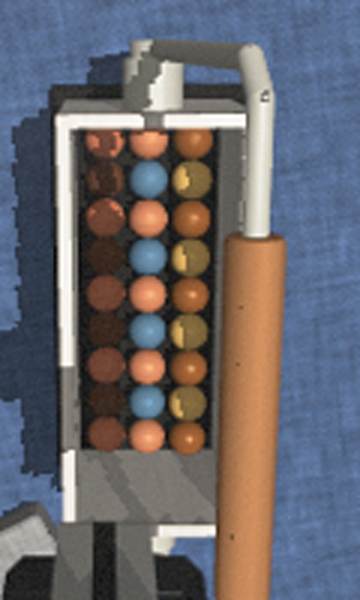

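Run:
```python
from h import *
f=load("w3")
c=lambda L:np.array([(290+x/3,120+y/3) for x,y in L])
o=rect(.056,.13,.07);i=rect(.049,.123,.07)
L=np.array([o[3],o[2],i[3],i[2]])
p,r=fit([(f,L,c([(56,114),(65,536),(75,128),(78,524)]))],[.515,-.219,-.17]); print(p,(r*3).tolist())
def bar(th): return place(p,[[.1*np.sin(th),y,.045+.1*np.cos(th)] for y in(.045,-.045)])
ob=c([(256,236)])
q=least_squares(lambda q:(proj(f,bar(q[0])[:1])-ob).ravel(),[0.2]);print(q.x,q.fun)
th=q.x[0]
loc=lambda x,y,z:place(p,[[x,y,z]])[0]
print("bar centre",loc(.1*np.sin(th),0,.045+.1*np.cos(th)))
go(loc(-.022,0,.120),p[2])
```

```text
[ 0.5194 -0.2185 -0.1674] [[3.059629159275289, 0.1314104749735634], [1.0586732577917815, -0.3036796102658741], [-3.208794665083815, -1.0932209697257633], [-0.9995091179170572, 1.617210552847098]]
[0.1765] [-0.0283 -0.7315]
bar centre [ 0.5368 -0.2215  0.1434]
clock 3.775 pos [ 0.504  -0.2045  0.2312] jawdir yaw -9.831122502026782 tilt [-0.0002  0.0005 -1.    ] F [0.2022 0.1432 0.6195] w -0.00026149567346363424
shift tool mm [111.1516  -4.3811  11.3214]
turn deg -0.24095940649510794 q7 0.3195322249881149
```

```bash
python3 -m pendant '[[0,-4.4,11.3,-0.2],[35,0,0,0],[37,0,0,0],[37,0,0,0],[0,10,0,0],[0,10,0,0],[0,10,0,0],[0,0,0,0]]'
python3 - <<'E'
from h import *
p=[.5194,-.2185,-.1674]
go(place(p,[[.056,0,.095]])[0],p[2])
snap("side","s3",(340,200,130,140),4)
E
```

```text
clock: 4.78
position: [0.5285, -0.2207, 0.1231]
tool_rot: [1.42, 1.569, -0.319]
force: [-0.4, -0.4, -0.2]
grip_width: 0.0001
clock 4.775 pos [ 0.5285 -0.2207  0.1231] jawdir yaw -9.667500883147355 tilt [ 0.0016 -0.0005 -1.    ] F [-0.443  -0.3828 -0.174 ] w 0.0001240188202869504
shift tool mm [28.2061 46.6364 -0.7004]
turn deg -0.07621237538843673 q7 0.40813954017829973
```

View pics/s3.png

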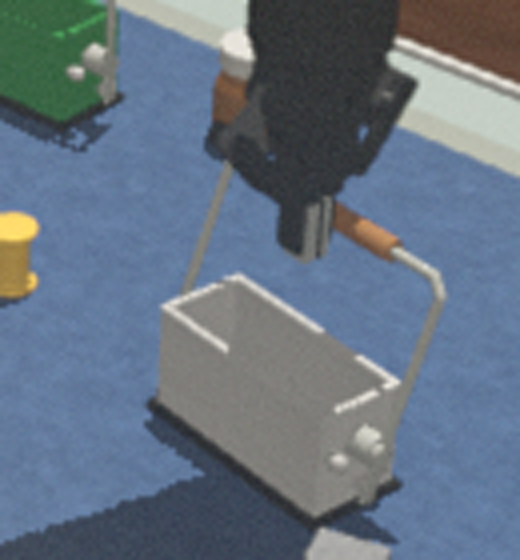

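The side view shows the closed fingers on the near side of the grip bar, at the middle, at crop (310,230). Next I push it over.

```bash
python3 -m pendant '[[0,10,0,0],[2,10,0,0],[5,10,0,0],[8,8,0,0],[9,6,0,0],[3,6,0,0],[0,0,0,0],[0,0,0,0]]'
python3 - <<'E'
from h import *
p=[.5194,-.2185,-.1674]
go(place(p,[[.092,0,.125]])[0],p[2])
snap("side","s4",(340,200,130,140),4)
E
```

```text
clock: 5.82
position: [0.5765, -0.2291, 0.0955]
tool_rot: [0.973, 1.571, -0.767]
force: [0.5, 0.2, -0.2]
grip_width: 0.0
clock 5.825 pos [ 0.5765 -0.2291  0.0955] jawdir yaw -9.714480275688757 tilt [ 0.0002 -0.0002 -1.    ] F [ 0.4926  0.2392 -0.1657] w 3.5686078994744696e-05
shift tool mm [-29.488   33.947   -1.0538]
turn deg -0.12316838174882605 q7 0.3998697513816672
```

View pics/s4.png

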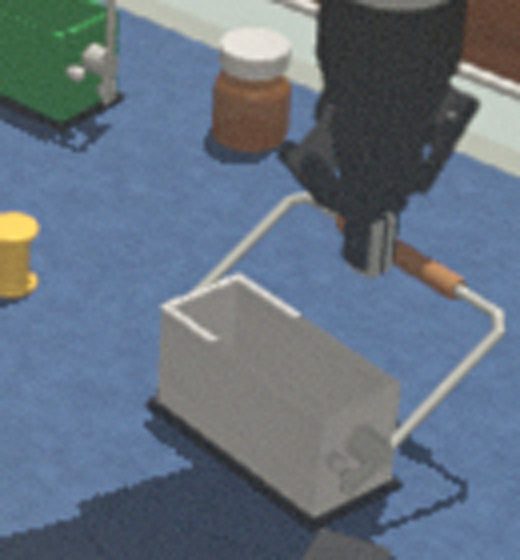

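```bash
python3 -m pendant '[[0,5,0,0],[0,5,0,0],[-20,-10,0,0],[-18,0,0,0],[0,17,-0.5,0],[0,17,-0.5,0],[0,0,0,0]]'
python3 - <<'E'
from h import *
p=[.5194,-.2185,-.1674]
go(place(p,[[.092,0,.105]])[0],p[2])
snap("side","s5",(340,200,130,140),4)
E
```

```text
clock: 6.75
position: [0.6113, -0.2337, 0.1336]
tool_rot: [1.392, 1.57, -0.348]
force: [-0.1, -0.5, 0.1]
grip_width: -0.0002
clock 6.75 pos [ 0.6113 -0.2337  0.1336] jawdir yaw -9.665134873243918 tilt [ 0.0009 -0.0003 -1.    ] F [-0.1301 -0.4962  0.1224] w -0.00020600096293218963
shift tool mm [28.6017 -1.1986  0.3334]
turn deg -0.07383017208051967 q7 0.36646212145333684
```

View pics/s5.png

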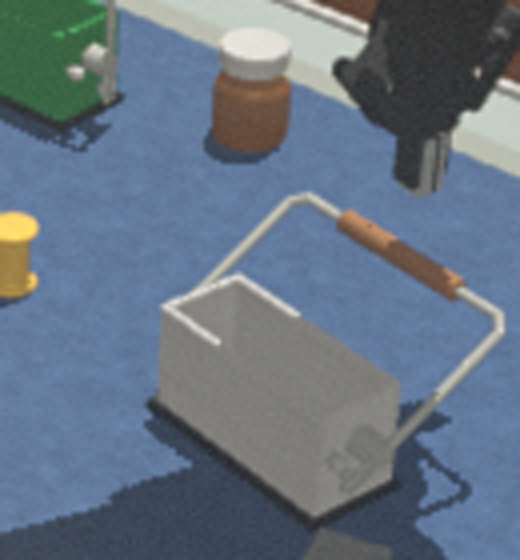

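```bash
cat >> h.py <<'E'
def bail(f,px,p,th0=.9):
    px=np.array(px)
    g=lambda q:(proj(f,place(p,[[.1*np.sin(q[0]),y,.045+.1*np.cos(q[0])] for y in(.045,-.045)]))-px).ravel()
    q=least_squares(g,[th0]); print("bail",q.x,q.fun)
E
python3 - <<'E'
from h import *
f=load("s5")
for p in ([.5194,-.2185,-.1674],[.5155,-.2191,-.1709]): bail(f,[(425.75,254.5),(453.75,272.5)],p)
E
```

```text
bail [1.0325] [ 0.0625 -0.1572  0.927  -0.3482]
bail [1.0192] [-0.8336  0.284  -0.0356  0.2114]
```

Bail angle is about 1.03, so it sits at the detent, and the bar is under the fingers. Next I press it down.

```bash
python3 -m pendant '[[20,0,0,0],[10,0,0,0],[10,0,0,0],[10,0,0,0],[8,1,0,0],[8,1,0,0],[6,0,0,0],[0,0,0,0]]'
python3 - <<'E'
from h import *
p=[.5194,-.2185,-.1674]
go(place(p,[[.095,0,.05]])[0],p[2])
snap("side","s6",(340,200,130,140),4)
E
```

```text
clock: 7.8
position: [0.6119, -0.234, 0.0608]
tool_rot: [-1.626, 1.57, 2.917]
force: [1.4, -0.6, 1.3]
grip_width: 0.0003
clock 7.8 pos [ 0.6119 -0.234   0.0608] jawdir yaw -9.708841448780491 tilt [-0.0008  0.0002 -1.    ] F [ 1.3747 -0.6425  1.3278] w 0.0002992565178493994
shift tool mm [10.7912  1.2176  0.1084]
turn deg -0.11753026265476763 q7 0.3938747578504267
```

View pics/s6.png

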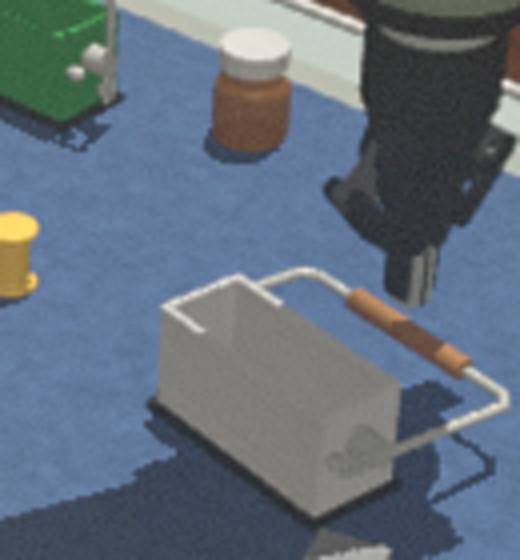

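```bash
python3 -m pendant '[[6,1,0,0],[5,0,0,0],[4,0,0,0],[0,0,0,0]]'
python3 - <<'E'
from h import *
p=[.5194,-.2185,-.1674]
go(place(p,[[.095,0,.042]])[0],p[2])
snap("side","s7",(340,200,130,140),4)
E
```

```text
clock: 8.35
position: [0.613, -0.2342, 0.0459]
tool_rot: [-1.596, 1.57, 2.947]
force: [0.3, -0.2, 0.8]
grip_width: 0.0002
clock 8.35 pos [ 0.613  -0.2342  0.0459] jawdir yaw -9.702569143740389 tilt [-0.0006  0.0001 -1.    ] F [ 0.3005 -0.2488  0.8011] w 0.00017697467833298819
shift tool mm [3.9174 0.1029 0.1098]
turn deg -0.11125613116001887 q7 0.39892674886686075
```

View pics/s7.png

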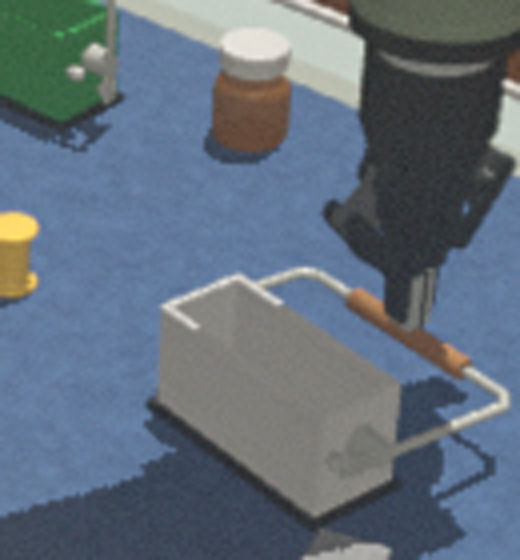

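```bash
python3 - <<'E'
from h import *
f=load("s7")
for p in ([.5194,-.2185,-.1674],[.5155,-.2191,-.1709]): bail(f,[(427.5,274.25),(456.25,292.5)],p,1.5)
go([.5194,-.2,.231],-.167)
E
python3 -m pendant '[[-40,0,0,0],[-50,-30,-10,0],[-50,-32,-12,0],[-45,-32,-12,0],[0,0,0,0],[0,0,0,0],[0,0,0,0]]' 1
python3 - <<'E'
from h import *
go([.5194,-.2,.231],-.167)
snap("wrist","w4",(270,120,160,200),3)
snap("wrist","w4f")
E
```

```text
bail [1.6505] [0.7742 0.0797 0.225  0.0845]
bail [1.6248] [ 0.2476 -0.0633 -0.3439  0.0375]
clock 8.4 pos [ 0.6131 -0.2343  0.0462] jawdir yaw -9.705709948465145 tilt [-0.0003  0.     -1.    ] F [-0.1104 -0.0865  0.3947] w -0.00020348565954026593
shift tool mm [-184.8121  -98.1885  -17.9865]
turn deg -0.13731422441560426 q7 0.39888725279325454
clock: 9.28
position: [0.5262, -0.185, 0.2303]
tool_rot: [-1.35, 1.569, -3.09]
force: [0.9, 0.6, -0.4]
grip_width: 0.0854
clock 9.275 pos [ 0.5262 -0.185   0.2303] jawdir yaw -9.709642784683766 tilt [-0.0015 -0.0001 -1.    ] F [ 0.917   0.5635 -0.4128] w 0.08538720692223789
shift tool mm [-0.6717 -4.2284 15.9052]
turn deg -0.14121967879248132 q7 0.28514484566195236
```

View pics/w4.png

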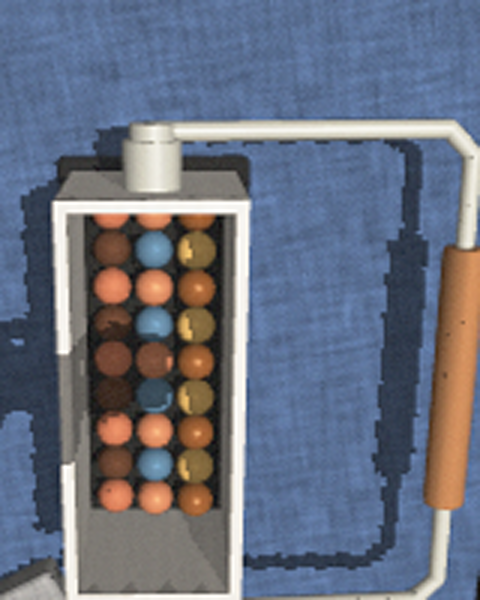

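View pics/w4f.png

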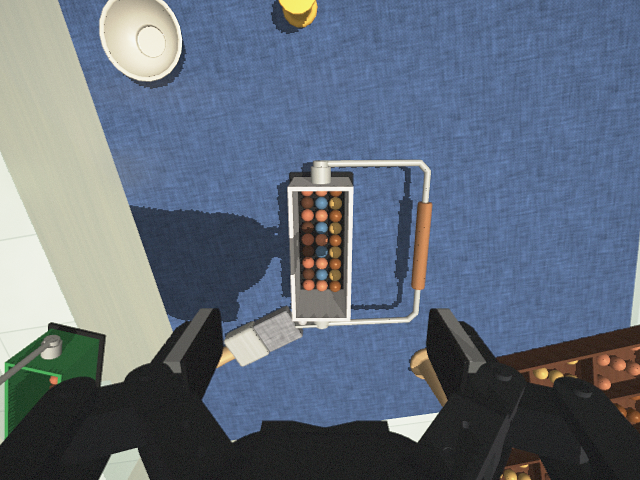

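Run:
```python
import cv2
a=cv2.imread("pics/w4f.png"); cv2.imwrite("pics/w4c.png",cv2.resize(a[170:330,270:370],None,fx=3.6,fy=3.6,interpolation=cv2.INTER_CUBIC))
```

```text
(no output)
```

View pics/w4c.png

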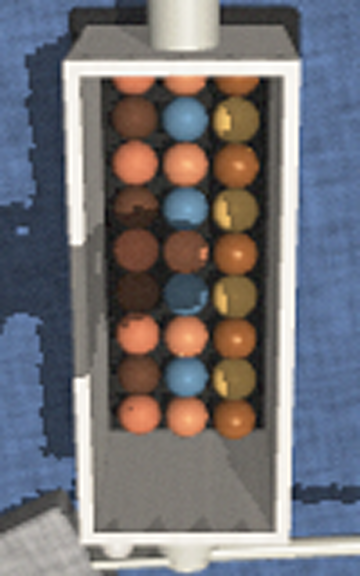

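Run:
```python
from h import *
f=load("w4f")
c=lambda L:np.array([(270+x/3.6,170+y/3.6) for x,y in L])
o=rect(.056,.13,.07);i=rect(.049,.123,.07)
p,r=fit([(f,o,c([(300,61),(289,544),(80,545),(63,60)])),(f,i,c([(284,77),(274,532),(94,532),(80,77)]))],[.515,-.219,-.17]); print(p,r.round(2).tolist())
print(-f["R"].T@f["t"])
s,R=tool(); print("expected cam", s["position"]+R@np.array([-0.1425,-.0001,-.0773]))
bail(f,[(425,202),(421,289)],p,1.6)
go([.5026,.1737,.231],-.2229)
```

```text
[ 0.5187 -0.2188 -0.1668] [[-0.06, -0.11], [-0.14, 0.19], [-0.0, -0.03], [0.21, 0.27], [0.2, -0.47], [0.47, 0.32], [-0.37, 0.37], [-0.3, -0.38]]
[ 0.5411 -0.1082  0.3728]
expected cam [ 0.5394 -0.1089  0.3728]
bail [1.6136] [ 1.1688  0.9046 -2.4116  0.2672]
clock 9.375 pos [ 0.5262 -0.1851  0.2303] jawdir yaw -9.724081342026833 tilt [-0.0016 -0.0002 -1.    ] F [ 0.0304  0.2198 -0.864 ] w 0.08526218441750057
shift tool mm [  -0.6971  -83.852  -349.6958]
turn deg 3.047190695591766 q7 0.2850253839552496
```

```bash
python3 -m pendant '[[0,-12,-50,0],[0,-12,-50,0],[0,-12,-50,0],[0,-12,-50,0],[0,-12,-50,0],[0,-12,-50,0],[0,-12,-50,3],[0,0,0,0],[0,0,0,0]]'
python3 - <<'E'
from h import *
go([.5026,.1737,.231],-.2229)
snap("wrist","w5",(280,115,120,185),3.2)
E
```

```text
clock: 10.5
position: [0.5026, 0.1736, 0.2308]
tool_rot: [-0.305, 1.57, -2.097]
force: [0.5, 0.2, -0.2]
grip_width: 0.0852
clock 10.5 pos [0.5026 0.1736 0.2308] jawdir yaw -12.699493830229146 tilt [-0.0006 -0.001  -1.    ] F [ 0.455   0.2163 -0.2227] w 0.08524823546928756
shift tool mm [-0.2062  0.0143 -0.1264]
turn deg 0.07175920607365072 q7 -0.47912659116394446
```

View pics/w5.png

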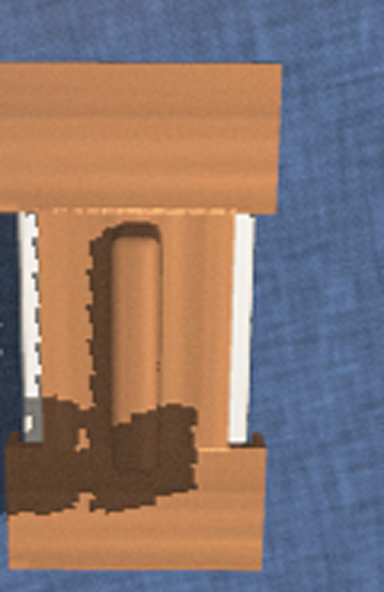

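Run:
```python
from h import *
f=load("w5")
c=lambda L:np.array([(280+x/3.2,115+y/3.2) for x,y in L])
p,r=fit([(f,rect(.076,.146,.063)[:3],c([(282,66),(263,570),(9,569)]))],[.5,.17,-.2]); print(p,r.round(2).tolist())
go([p[0],p[1],.033],p[2])
```

```text
[ 0.5026  0.1733 -0.2247] [[0.11, -0.4], [-0.35, 0.24], [0.21, 0.26]]
clock 10.55 pos [0.5026 0.1731 0.231 ] jawdir yaw -12.765617543646602 tilt [-0.0004 -0.0008 -1.    ] F [-0.1333  0.2819  0.7911] w 0.08532208620100465
shift tool mm [197.9665  -0.0673  -0.408 ]
turn deg 0.11093777896128643 q7 -0.47919384183215996
```

```bash
python3 -m pendant '[[40,0,0,0],[40,0,0,0],[30,0,0,0],[20,0,0,0],[0,0,0,0],[0,0,0,0]]'
python3 - <<'E'
from h import *
go([.5026,.1733,.033],-.2247)
snap("wrist","w6")
E
```

```text
clock: 11.3
position: [0.5031, 0.1736, 0.1021]
tool_rot: [1.954, 1.57, 0.16]
force: [-0.6, 0.6, 0.5]
grip_width: 0.0855
clock 11.3 pos [0.5031 0.1736 0.1021] jawdir yaw -12.76867242525754 tilt [ 0.0008  0.0001 -1.    ] F [-0.6347  0.6255  0.5432] w 0.08546752325761961
shift tool mm [69.1069 -0.4475  0.4156]
turn deg 0.10570267074012918 q7 -0.39358360325563646
```

View pics/w6.png

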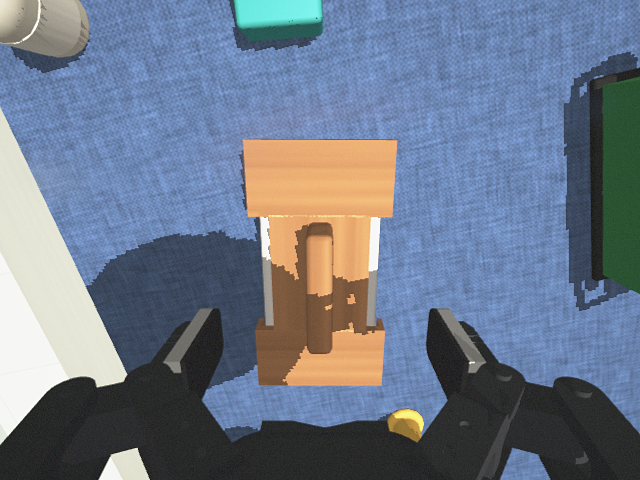

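Run:
```python
from h import *
import cv2
f=load("w6")
p,r=fit([(f,rect(.076,.146,.063),[(397,140),(383,386),(259,385.5),(243.5,139.5)])],[.5,.17,-.2]); print(p,r.round(2).tolist())
s,R=tool(); c=-f["R"].T@f["t"]
print("cam in tool",R.T@(c-s["position"]))
print("axes\n",R.T@f["R"].T)
d=R.T@(np.array([p[0],p[1],.063])-s["position"]); print("lid in tool mm",d*1000)
a=f["img"][:,:,::-1]; cv2.imwrite("pics/w6c.png",cv2.resize(a[130:400,150:500],None,fx=2.2,fy=2.2,interpolation=cv2.INTER_CUBIC))
```

```text
[ 0.5027  0.1736 -0.2231] [[0.54, 0.0], [-0.72, -0.47], [0.43, -0.02], [-0.35, 0.3]]
cam in tool [-0.1423  0.0016 -0.0781]
axes
 [[ 0.0001 -0.3075  0.9515]
 [ 1.      0.0006  0.0001]
 [-0.0006  0.9515  0.3075]]
lid in tool mm [39.246  -0.3944  0.4071]
```

View pics/w6c.png

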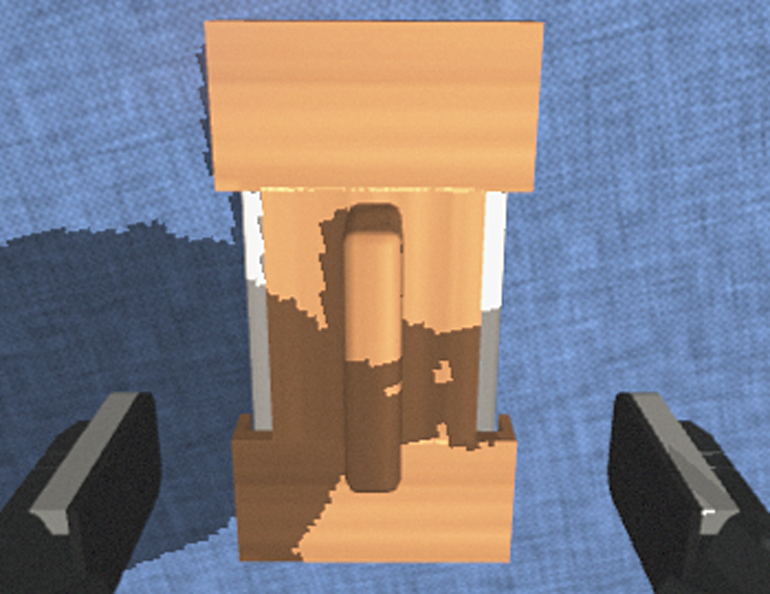

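```bash
python3 -m pendant '[[20,-1,0,0],[20,-1,0,0],[17,0,0,0],[10,0,0,0],[6,0,0,0],[0,0,0,0]]'
python3 - <<'E'
from h import *
go([.5009,.1733,.029],-.2245)
snap("wrist","w7",(150,130,350,270),2.2);snap("side","s8",(220,140,130,140),4)
E
```

```text
clock: 12.1
position: [0.5006, 0.1746, 0.0283]
tool_rot: [-0.469, 1.571, -2.261]
force: [0.4, -0.3, 0.3]
grip_width: 0.0855
clock 12.1 pos [0.5006 0.1746 0.0283] jawdir yaw -12.710262196627587 tilt [-0.0001 -0.0001 -1.    ] F [ 0.4439 -0.3446  0.2591] w 0.08545126199002419
shift tool mm [-0.7449  0.6038  1.2027]
turn deg 0.15264108567562573 q7 -0.3508211287270882
```

View pics/w7.png

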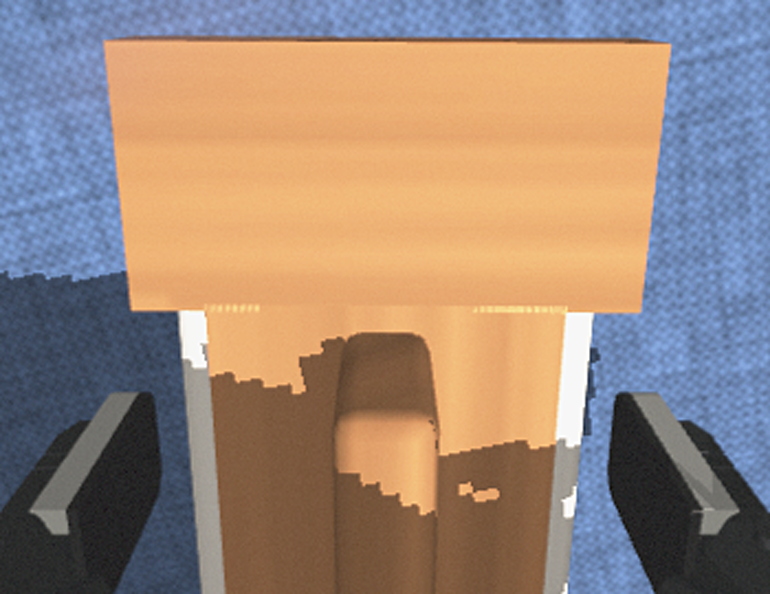

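View pics/s8.png

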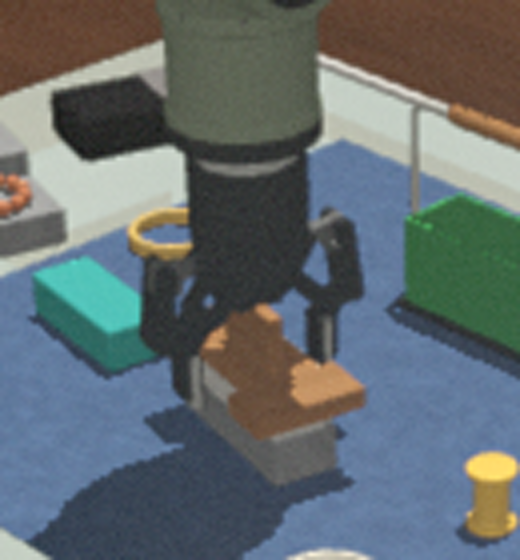

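```bash
python3 -m pendant '[[0,0,0,0],[0,0,0,0],[0,0,0,0],[0,0,0,0],[0,0,0,0],[0,0,0,0]]' -1 35
python3 - <<'E'
from h import *
go([.5009,.1733,.029],-.2245)
snap("wrist","w8",(150,130,350,270),2.2);snap("side","s9",(220,140,130,140),4)
E
```

```text
clock: 12.95
position: [0.5007, 0.1748, 0.0288]
tool_rot: [2.404, 1.57, 0.611]
force: [-1.3, -0.4, 6.5]
grip_width: 0.0654
clock 12.95 pos [0.5007 0.1748 0.0288] jawdir yaw -12.710789737024673 tilt [ 0.0005  0.0004 -1.    ] F [-1.3247 -0.354   6.5087] w 0.06539715109885563
shift tool mm [-0.1854  0.4948  1.4357]
turn deg 0.15212483611485084 q7 -0.35088678588197353
```

View pics/w8.png

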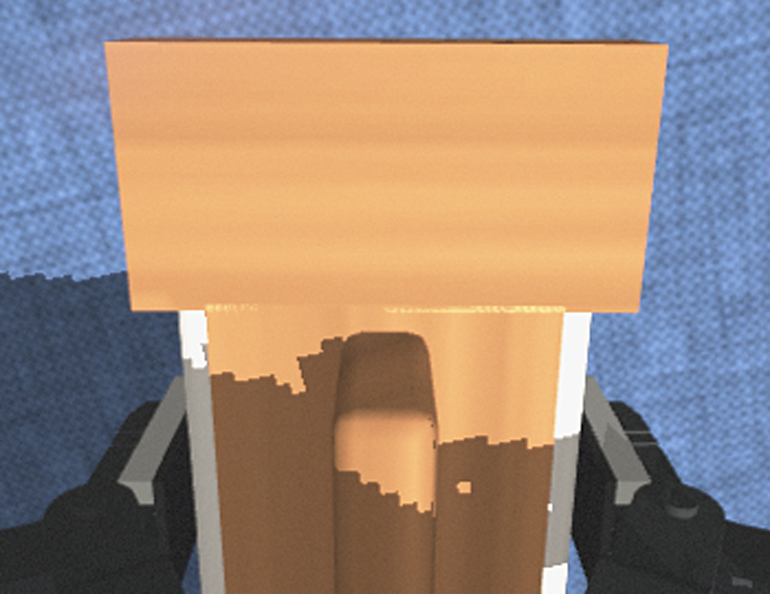

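View pics/s9.png

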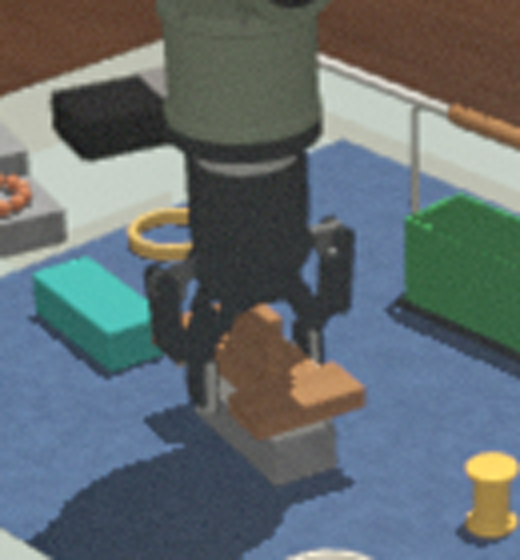

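```bash
cat >> h.py <<'E'
C0=np.array([-.1425,-.0003,-.0773])
def fixframe(f,pos,R):
    """replace camera pose by tool pose + fixed mounting"""
    M=np.array([[0,-.3076,.9515],[1,0,0],[0,.9515,.3076]])  # cam axes in tool (columns)
    Rc=(R@M).T; g=dict(f); g["R"]=Rc; g["t"]=-Rc@(pos+R@C0); return g
def Rdown(yaw): # tool x down, tool y along yaw
    y=np.array([np.cos(yaw),np.sin(yaw),0]); x=np.array([0,0,-1.]); return np.c_[x,y,np.cross(x,y)]
E
python3 - <<'E'
from h import *
f=fixframe(load("w4f"),np.array([.5262,-.1851,.2303]),Rdown(np.radians(-9.72)))
c=lambda L:np.array([(270+x/3.6,170+y/3.6) for x,y in L])
o=rect(.056,.13,.07);i=rect(.049,.123,.07)
p,r=fit([(f,o,c([(300,61),(289,544),(80,545),(63,60)])),(f,i,c([(284,77),(274,532),(94,532),(80,77)]))],[.515,-.219,-.17]); print("box",p,abs(r).max())
s,R=tool()
f=fixframe(load("w8"),s["position"],R)
c=lambda L:np.array([(150+x/2.2,130+y/2.2) for x,y in L])
L=[(.038,.073,.063),(-.038,.073,.063),(-.038,.035,.063),(.038,.035,.063)]
q,r=fit([(f,L,c([(667,44),(106,42),(132,311),(639,311)]))],[.5,.17,-.22]); print("lid",q,r.round(2).tolist())
print("lid in tool mm",(R.T@(np.array([q[0],q[1],.063])-s["position"]))*1000, "yaw rel deg",np.degrees(q[2])-np.degrees(np.arctan2(R[1,1],R[0,1])))
E
```

```text
box [ 0.5169 -0.2196 -0.1679] 0.4635331021195839
lid [ 0.5002  0.1727 -0.2245] [[0.74, 1.08], [-0.75, 1.29], [-0.19, -1.87], [0.2, -1.34]]
lid in tool mm [-34.197   -0.0561   2.101 ] yaw rel deg -0.15282349631246284
```

```bash
python3 -m pendant '[[-5,0,0,0],[-10,0,0,0],[-20,0,0,0],[-30,0,0,0],[-30,0,0,0],[-25,0,0,0],[-10,0,0,0],[0,0,0,0],[0,0,0,0]]'
python3 - <<'E'
from h import *
go([.5171,-.2174,.16],-.168)
snap("side","s10",(220,100,130,140),4);snap("wrist","w9",(150,130,350,270),2.2)
E
```

```text
clock: 14.18
position: [0.5001, 0.1746, 0.1575]
tool_rot: [-0.861, 1.57, -2.653]
force: [0.3, -0.8, -3.1]
grip_width: 0.0654
clock 14.175 pos [0.5001 0.1746 0.1575] jawdir yaw -12.699976838766057 tilt [-0.0011 -0.0006 -1.    ] F [ 0.2774 -0.8145 -3.1193] w 0.06543604677515062
shift tool mm [ -2.3061 102.7689 378.6292]
turn deg -3.0742393901974623 q7 -0.43045690461005526
```

View pics/s10.png

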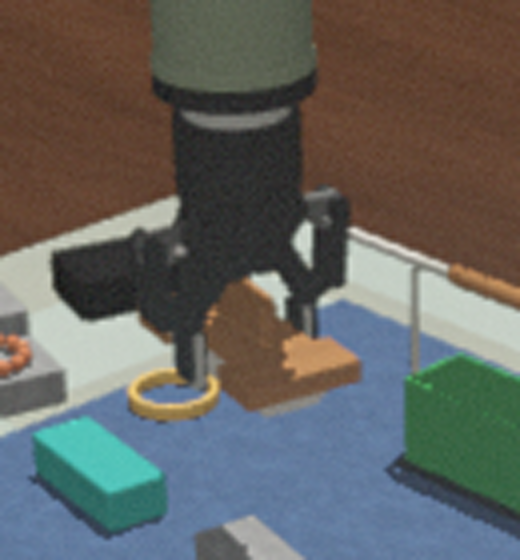

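View pics/w9.png

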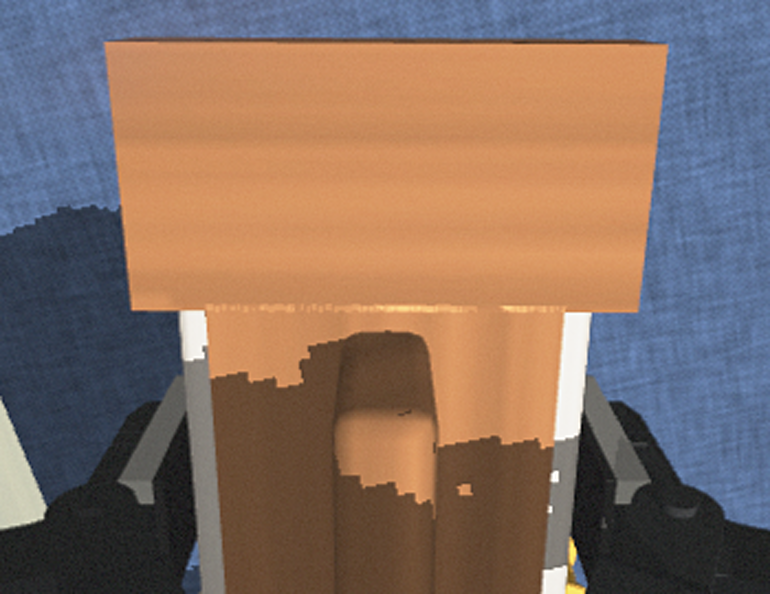

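Both lids are lifted level and the image hasn't changed, so nothing slipped. Next I carry them over the box.

```bash
python3 -m pendant '[[0,5,18,0],[0,9,34,0],[0,11,42,0],[0,12,44,0],[0,12,44,0],[0,12,44,0],[0,12,44,0],[0,11,41,0],[0,10,36,-1],[0,6,22,-1],[0,2.8,9.6,-1],[0,0,0,0]]' && python3 -m pendant '[[0,0,0,0],[0,0,0,0]]'
python3 - <<'E'
from h import *
go([.5171,-.2174,.12],-.168)
E
```

```text
clock: 15.78
position: [0.5179, -0.2176, 0.1581]
tool_rot: [-1.55, 1.57, 2.992]
force: [-0.1, 0.7, -2.3]
grip_width: 0.0655
clock: 16.02
position: [0.5184, -0.2163, 0.1583]
tool_rot: [-2.842, 1.57, 1.702]
force: [-1.1, -0.3, -2.4]
grip_width: 0.0653
clock 16.025 pos [ 0.5184 -0.2163  0.1583] jawdir yaw -9.643610050710807 tilt [-0.      0.0003 -1.    ] F [-1.0569 -0.2585 -2.3531] w 0.06530416066762103
shift tool mm [38.2968 -1.0999  1.3624]
turn deg -0.01792058173835187 q7 0.35494597525578286
```

```bash
python3 -m pendant '[[20,-1.1,1.4,0],[25,0,0,0],[20,0,0,0],[10,0,0,0],[5,0,0,0],[0,0,0,0],[0,0,0,0],[0,0,0,0]]'
python3 - <<'E'
from h import *
go([.5171,-.2174,.0528],-.168)
snap("wrist","w10");snap("side","s11",(350,180,140,150),4);snap("top","t11",(375,175,100,80),6)
E
```

```text
clock: 17.02
position: [0.5172, -0.2185, 0.0788]
tool_rot: [1.475, 1.57, -0.265]
force: [-0.3, 0.4, -2.6]
grip_width: 0.0653
clock 17.025 pos [ 0.5172 -0.2185  0.0788] jawdir yaw -9.707136956646767 tilt [ 0.0007 -0.0002 -1.    ] F [-0.3262  0.4452 -2.5854] w 0.06530545639571783
shift tool mm [25.9513 -0.3081 -1.0371]
turn deg -0.08144894858219232 q7 0.40343699750046724
```

View pics/w10.png

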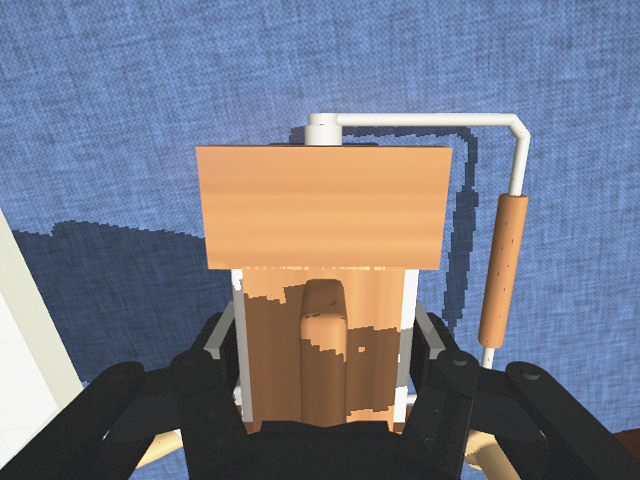

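View pics/s11.png

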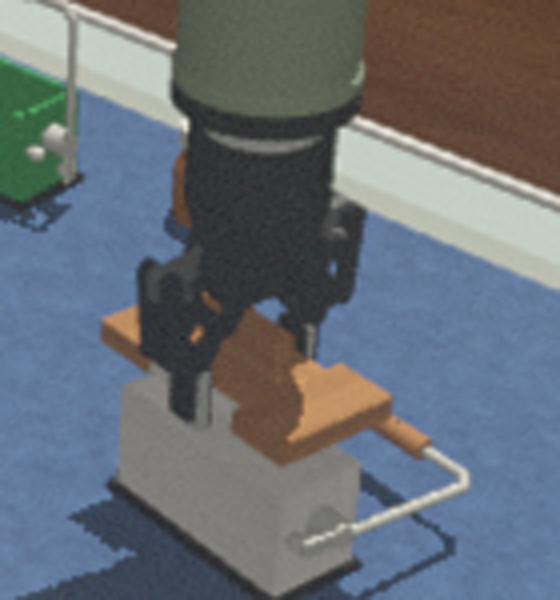

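View pics/t11.png

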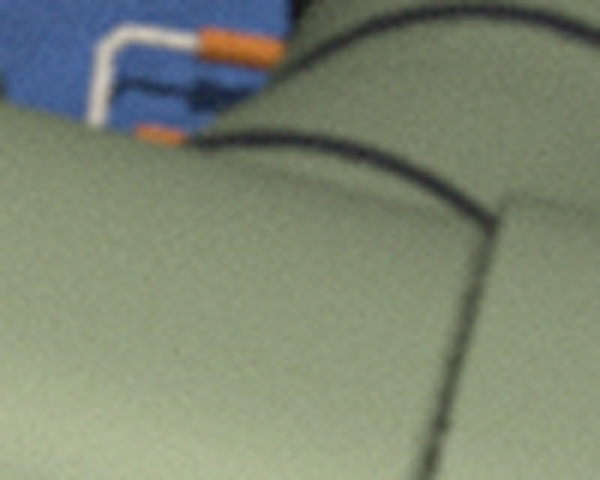

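Run:
```python
from h import *
f=load("s11"); S=lambda u:(u-[350,180])*4
s,R=tool(); 
lc=s["position"]+R@np.array([-.0342,0,.0021]); print(lc)
p=[lc[0],lc[1],np.arctan2(R[1,1],R[0,1])]
print("plate top",S(proj(f,place(p,rect(.076,.146,lc[2])))).tolist())
print("skirt bottom",S(proj(f,place(p,rect(.076,.146,lc[2]-.014)))).tolist())
b=[.5167,-.2195,-.168]
print("box top",S(proj(f,place(b,rect(.056,.13,.07)))).tolist())
print("box bottom",S(proj(f,place(b,rect(.056,.13,.002)))).tolist())
```

```text
[ 0.5167 -0.2205  0.1127]
plate top [[207.60874437357938, 280.16803630547327], [394.7511599936968, 399.4344609222303], [285.1743169459771, 448.7814009513754], [101.28095136992306, 322.45039447239196]]
skirt bottom [[206.19388279048258, 301.5441336840563], [392.1851282325006, 421.86278261921757], [283.15788062720685, 471.5926053813487], [100.38815692004891, 344.1886378417164]]
box top [[197.65892001303746, 355.9670912584379], [360.88724468459714, 465.5050654237664], [281.6122618599636, 502.41416480340195], [120.43978868269619, 388.2085033048961]]
box bottom [[191.21714484127983, 455.0982671261172], [349.7738874673271, 568.5987072118805], [272.36404292602856, 606.6830782525276], [115.78136718154974, 488.4761335973353]]
```

```bash
python3 -m pendant '[[4,-0.3,-1,0],[4,0,0,0],[4,0,0,0],[3,0,0,0],[0,0,0,0],[0,0,0,0]]'
python3 - <<'E'
from h import *
go([.5171,-.2174,.0528],-.168)
E
```

```text
clock: 17.92
position: [0.5169, -0.2174, 0.0634]
tool_rot: [0.653, 1.571, -1.088]
force: [-0.3, -0.6, -1.6]
grip_width: 0.0653
clock 17.925 pos [ 0.5169 -0.2174  0.0634] jawdir yaw -9.707506385931802 tilt [ 0.     -0.0001 -1.    ] F [-0.2568 -0.5661 -1.5956] w 0.06525665285799598
shift tool mm [10.5607  0.227  -0.0616]
turn deg -0.08181565252726841 q7 0.4100416340760606
```

```bash
python3 -m pendant '[[2,0,0,0],[2,0,0,0],[0,0,0,0]]';  python3 -m pendant '[[2,0,0,0],[2,0,0,0],[0,0,0,0]]'
```

```text
clock: 18.3
position: [0.5168, -0.2173, 0.0591]
tool_rot: [-1.487, 1.571, 3.056]
force: [0.1, 0.8, -2.4]
grip_width: 0.0651
clock: 18.68
position: [0.5167, -0.2173, 0.0551]
tool_rot: [-1.609, 1.571, 2.934]
force: [-0.2, -0.5, -3.0]
grip_width: 0.0656
```

```bash
python3 -m pendant '[[1,0,0,0],[1,0,0,0],[0,0,0,0]]';  python3 -m pendant '[[0.5,0,0,0],[0,0,0,0]]'
python3 - <<'E'
from h import *
go([.5171,-.2174,.0528],-.168)
snap("side","s12",(350,180,140,150),4)
E
```

```text
clock: 19.05
position: [0.5168, -0.2174, 0.0532]
tool_rot: [-1.587, 1.571, 2.956]
force: [-0.1, -0.3, -1.8]
grip_width: 0.065
clock: 19.3
position: [0.5168, -0.2174, 0.0529]
tool_rot: [1.19, 1.571, -0.55]
force: [-0.1, 0.9, 0.6]
grip_width: 0.0653
clock 19.3 pos [ 0.5168 -0.2174  0.0529] jawdir yaw -9.705651635981553 tilt [ 0.0001 -0.     -1.    ] F [-0.109   0.9004  0.621 ] w 0.0653229907936597
shift tool mm [ 0.087   0.2529 -0.0293]
turn deg -0.07996081511296893 q7 0.41547150615420325
```

View pics/s12.png

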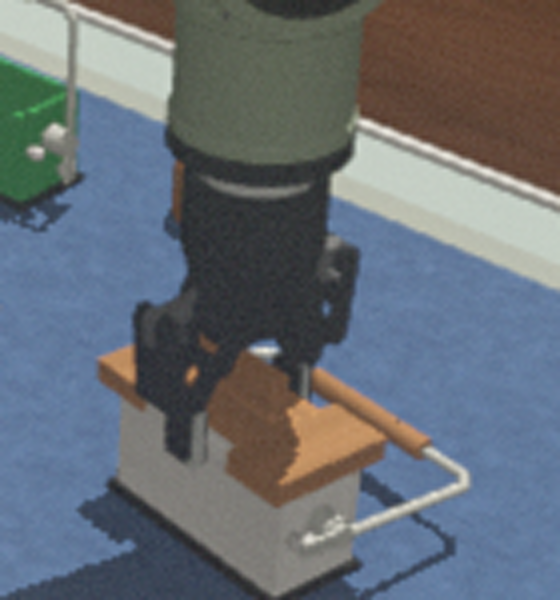

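```bash
python3 -m pendant '[[0.3,0,0,0],[0,0,0,0]]';python3 -m pendant '[[0.3,0,0,0],[0,0,0,0],[0,0,0,0]]'
```

```text
clock: 19.6
position: [0.5169, -0.2174, 0.0528]
tool_rot: [2.051, 1.571, 0.311]
force: [-3.1, 1.0, 6.8]
grip_width: 0.0655
clock: 19.98
position: [0.5169, -0.2174, 0.0528]
tool_rot: [2.147, 1.57, 0.407]
force: [-4.6, 2.5, 14.1]
grip_width: 0.0654
```

It's seated: TCP z is 0.0528, exactly as predicted, with a 14 N reaction. I unload and release.

```bash
python3 -m pendant '[[-0.5,0,0,0],[0,0,0,0]]'; python3 -m pendant '[[0,0,0,0],[0,0,0,0],[0,0,0,0],[0,0,0,0],[0,0,0,0]]' 1
python3 - <<'E'
from h import *
go([.5171,-.2174,.0528],-.168)
snap("wrist","w12",(150,130,350,270),2.2)
E
```

```text
clock: 20.23
position: [0.5169, -0.2174, 0.0529]
tool_rot: [1.406, 1.571, -0.334]
force: [-2.1, 1.2, 5.8]
grip_width: 0.0654
clock: 20.85
position: [0.5168, -0.2174, 0.0527]
tool_rot: [-0.02, 1.571, -1.76]
force: [0.8, -0.2, 0.3]
grip_width: 0.0855
clock 20.85 pos [ 0.5168 -0.2174  0.0527] jawdir yaw -9.707647067823968 tilt [-0. -0. -1.] F [ 0.7601 -0.1875  0.3328] w 0.08548764223889853
shift tool mm [-0.1128  0.2583 -0.0153]
turn deg -0.08195610820521892 q7 0.4154788601316172
```

View pics/w12.png

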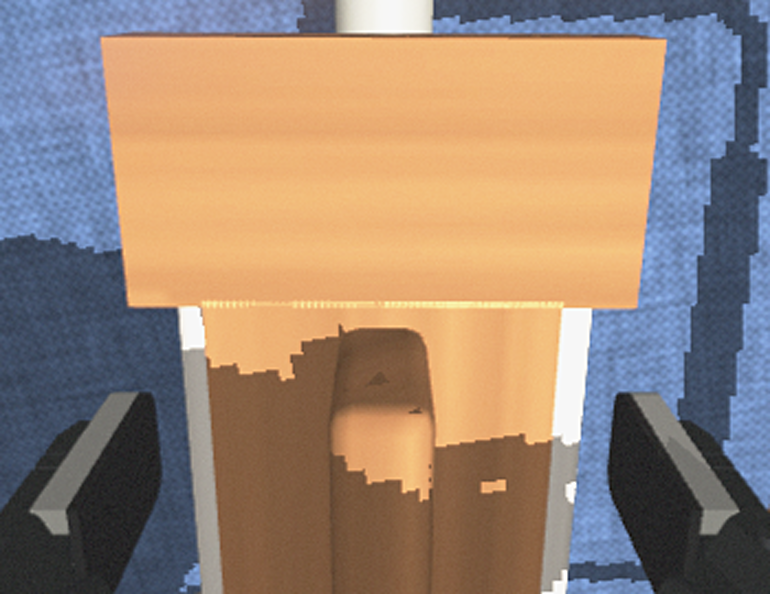

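Released, and the pair hasn't moved: both sides sit between the open pads, and the grip bar spans crop columns 331–434. Next I rise to grip height beside the bar.

```bash
python3 -m pendant '[[-8,-0.3,0,0],[-12,0,0,0],[-12,0,0,0],[-7.3,0,2,0],[0,0,0,0],[0,0,0,0]]'
python3 - <<'E'
from h import *
go([.5167,-.2195,.092],-.168)
snap("wrist","w13");snap("side","s13",(350,150,140,150),4)
E
```

```text
clock: 21.65
position: [0.5161, -0.2192, 0.0918]
tool_rot: [-1.778, 1.57, 2.765]
force: [-0.7, 0.3, 0.8]
grip_width: 0.0855
clock 21.65 pos [ 0.5161 -0.2192  0.0918] jawdir yaw -9.70303611003721 tilt [-0.0003  0.0001 -1.    ] F [-0.6818  0.2783  0.7714] w 0.08554705627526274
shift tool mm [-0.2131  0.6781  0.2024]
turn deg -0.07734650843237034 q7 0.398311716868063
```

View pics/w13.png

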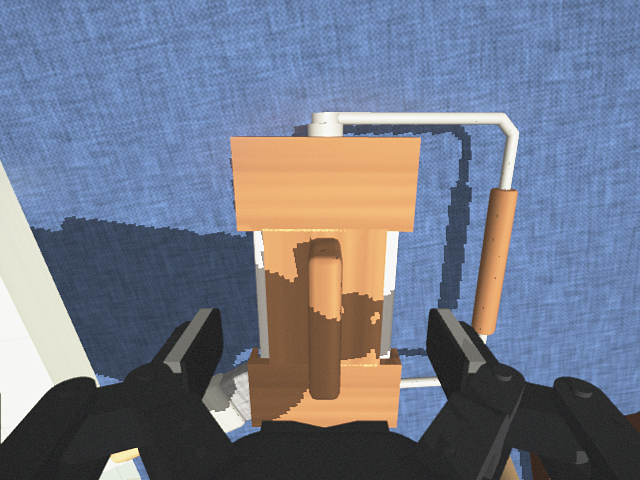

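View pics/s13.png

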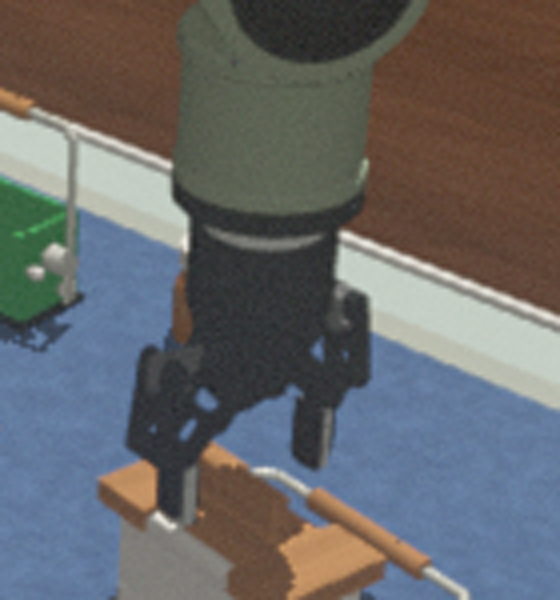

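```bash
python3 -m pendant '[[0,0,0,0],[0,0,0,0],[0,0,0,0],[0,0,0,0],[0,0,0,0],[0,0,0,0],[0,0,0,0]]' -1 35
python3 - <<'E'
from h import *
go([.5167,-.2195,.092],-.168)
snap("wrist","w14");snap("side","s14",(350,150,140,150),4)
E
```

```text
clock: 22.62
position: [0.5162, -0.2193, 0.092]
tool_rot: [0.981, 1.571, -0.759]
force: [-0.4, 0.1, 2.9]
grip_width: 0.0121
clock 22.625 pos [ 0.5162 -0.2193  0.092 ] jawdir yaw -9.704533382620065 tilt [ 0.0001 -0.     -1.    ] F [-0.3998  0.1038  2.9291] w 0.012113476352060181
shift tool mm [0.0479 0.4992 0.1271]
turn deg -0.0788425566498887 q7 0.3982376024879013
```

View pics/w14.png

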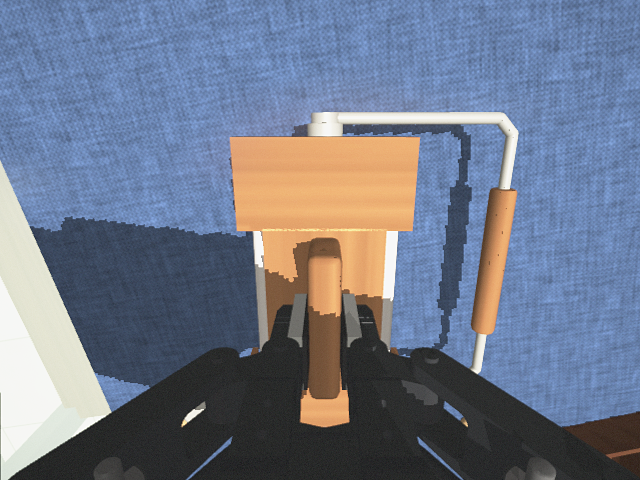

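View pics/s14.png

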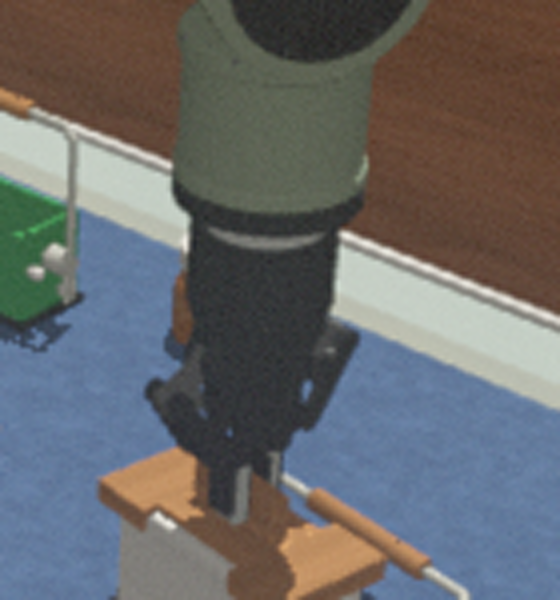

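```bash
python3 -m pendant '[[-2,0,0,0],[-3,0,0,0],[-4,0,0,0],[-5,0,0,0],[-6,0,0,0],[0,0,0,0]]'
python3 - <<'E'
from h import *
go([.5162,-.2193,.212],-.168)
snap("wrist","w15");snap("side","s15",(350,150,140,150),4)
E
```

```text
clock: 23.48
position: [0.5165, -0.2194, 0.1126]
tool_rot: [1.442, 1.57, -0.298]
force: [0.1, -0.6, -0.6]
grip_width: 0.0121
clock 23.475 pos [ 0.5165 -0.2194  0.1126] jawdir yaw -9.705466186151897 tilt [ 0.0009 -0.0003 -1.    ] F [ 0.0699 -0.6293 -0.5567] w 0.012132291491157611
shift tool mm [-99.421   -0.1952  -0.0128]
turn deg -0.07978102702642786 q7 0.38708729485930055
```

View pics/s15.png

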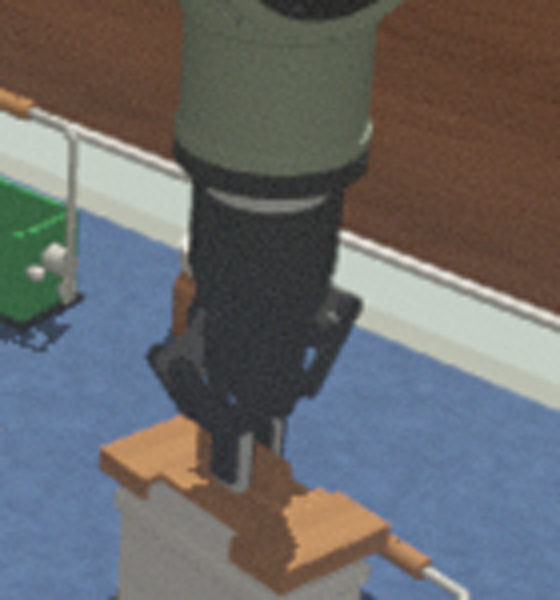

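View pics/w15.png

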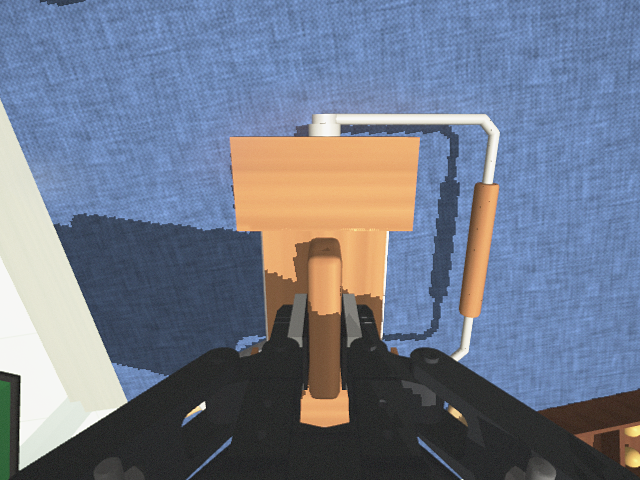

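```bash
python3 -m pendant '[[-8,0,0,0],[-11,0,0,0],[-14,0,0,0],[-16,0,0,0],[-16,0,0,0],[-14,0,0,0],[-11,0,0,0],[-8,0,0,0],[-4,0,0,0],[0,0,0,0],[0,0,0,0],[0,0,0,0]]'
python3 - <<'E'
from h import *
go([.5162,-.2193,.212],-.168)
snap("wrist","w16");snap("side","s16",(330,120,150,170),3.4);snap("top","t16")
E
```

```text
clock: 25.08
position: [0.5161, -0.2192, 0.2137]
tool_rot: [-1.508, 1.57, 3.035]
force: [-0.1, 0.8, -1.5]
grip_width: 0.0127
clock 25.075 pos [ 0.5161 -0.2192  0.2137] jawdir yaw -9.707122941654712 tilt [-0.0004  0.     -1.    ] F [-0.1241  0.8337 -1.4755] w 0.012674984702314093
shift tool mm [1.7334 0.1161 0.0397]
turn deg -0.08143129000400506 q7 0.3303568724587833
```

View pics/s16.png

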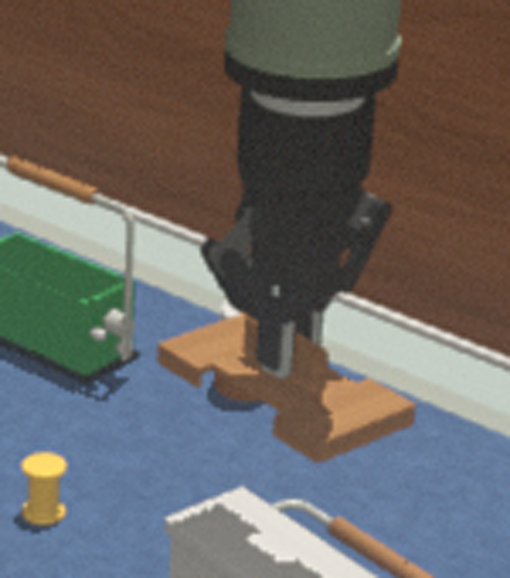

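View pics/w16.png

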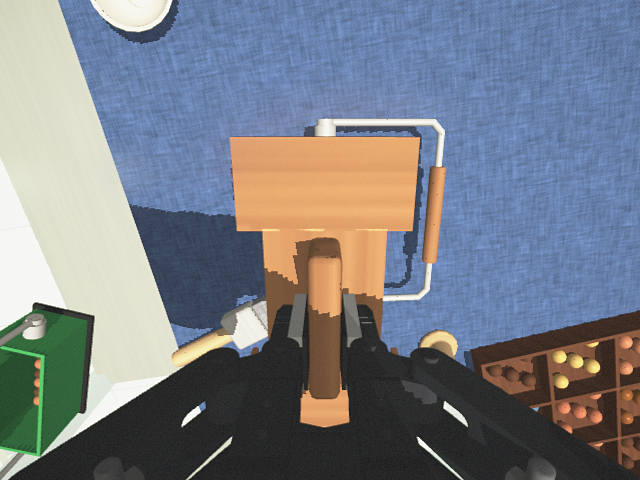

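View pics/t16.png

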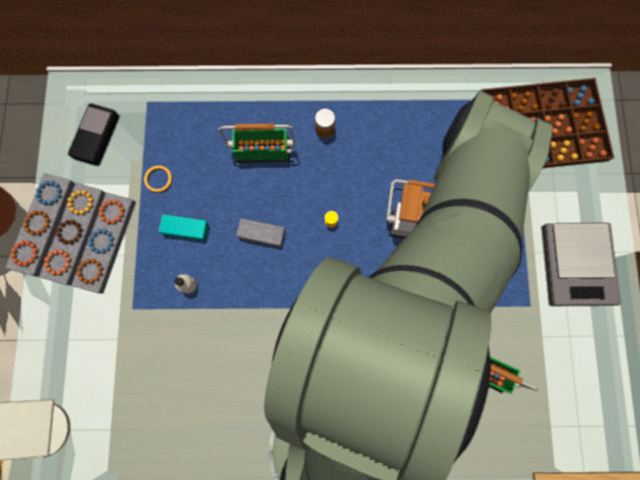

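The outer lid is held level above the box. I'll check that the inner lid is seated and that everything has settled, using an enlarged side crop.

```bash
python3 -m pendant '[[0,0,0,0],[0,0,0,0],[0,0,0,0],[0,0,0,0]]'
python3 - <<'E'
from h import *
go([.5162,-.2193,.212],-.168); s,_=tool(); print("qd",abs(s["qd"]).max())
f=snap("side","s17",(360,240,110,110),5)
b=[.5167,-.2195,-.168]; S=lambda u:((u-[360,240])*5).round().tolist()
print("inner rim top pred",S(proj(f,place(b,rect(.066,.134,.082)))));print("rim bottom pred",S(proj(f,place(b,rect(.066,.134,.070)))))
bail(f,[(427.5,274.25),(456.25,292.5)],b,1.5)
E
```

```text
clock: 25.72
position: [0.5162, -0.2193, 0.214]
tool_rot: [-0.343, 1.571, -2.083]
force: [-0.9, -0.9, -1.1]
grip_width: 0.0122
clock 25.725 pos [ 0.5162 -0.2193  0.214 ] jawdir yaw -9.703329978842211 tilt [-0. -0. -1.] F [-0.8813 -0.8551 -1.1367] w 0.012236260179518212
shift tool mm [2.0092 0.0019 0.0307]
turn deg -0.07763901118768501 q7 0.3303815054282752
qd 0.0016022007062431918
inner rim top pred [[204.0, 117.0], [416.0, 257.0], [298.0, 311.0], [90.0, 164.0]]
rim bottom pred [[203.0, 139.0], [413.0, 280.0], [296.0, 335.0], [89.0, 187.0]]
bail [1.6317] [0.5412 0.0145 0.0287 0.0666]
```

View pics/s17.png

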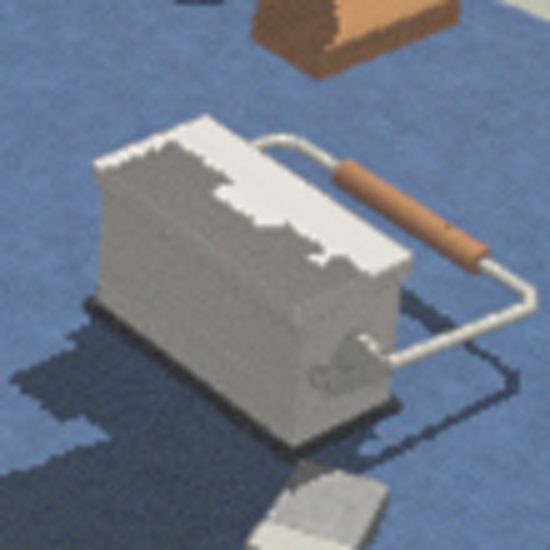

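The inner lid's rim corners at crop (206,116), (93,163) and (412,257) match the seated prediction of (204,117), (90,164) and (416,257). The bail is at its stop and the arm is still, so I hand in.

```bash
python3 -c "
from workcell import job_done; print(job_done())"
```

```text
the job is handed in; nothing more can be done
None
```

I handed the job in at about 26 s. The handle is folded, the inner lid is seated in the box, and the arm is holding the outer lid above it.

- **Handle:** I pushed it over and past the detent onto its end stop. The images put it at 1.61–1.65 rad (stop at 1.65).
- **Lid pair:** I pinched the pair by the inner lid's rim, carried it without slipping, and lowered it until it stopped at the predicted seated height, with about 14 N of reaction. I then unloaded and released it.
- **Outer lid:** I gripped it by the top bar and lifted it straight up 122 mm. It was level and still at the last reading.

**Last checks:**
- The inner lid's rim corners were within about 1 pixel of the fully seated position, and the lid was level.
- The bystanders visible in the last pictures looked undisturbed. The arm blocked the top camera's view of the dish, brush and ring cone at the end. The wrist picture after the lift shows what look like all three, but I didn't measure them.
- The cameras disagreed by 2–4 mm on where things were. I corrected for that by centring on the fingers in the wrist picture, and the lids went in without catching.

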